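Load the cap track of a bench capper

ROBOT

A 6-joint arm with a two-finger parallel gripper is mounted at the origin on a cart in front of the work surface, level with it; the furniture and walls round the work are solid. World frame = base frame: x ahead of the robot, y to its left, z up, the work surface at z = 0. Lengths are in m, angles in rad, forces in N, time in s.
With the tool pointing down it reaches from about 0.375 to 0.9 m from the base axis. Payload 3.1 kg.
Tool frame: the origin (TCP) lies at the very end of the fingers, on their centre line; the grasp point (between the pads) lies 19 mm behind it; y points along the fingers, z is the direction in which the jaws open and shut, and the axes are right-handed (so a half turn about y gives the same grasp; the last joint's range is limited). The gripper opens to 87 mm and grips with 3 to 60 N. Pads are 19 mm wide; open, the fingers measure 117 mm over their backs; the gripper's body (75 mm by 190 mm) begins 51 mm behind the grasp point.
Start: joints at [1.044, 0.527, 1.433, -0, 1.181, -0.178], TCP at [0.214, 0.587, 0.223] pointing down, gripper open.
Joint ranges: [-3.08, 3.08], [-0.75, 2.2], [0.22, 2.44], [-1.43, 4.57], [0, 2.65], [-2.85, 2.85]. Speed limits (rad/s): [2.79, 2.79, 3.14, 3.14, 3.14, 3.14].

INTERFACE

Orientations are given as a unit quaternion [w, x, y, z].
In Python, from cell import read_state, get_image, calibration, close_job, look_for, outline_of, landmark_of gives the robot as it stands.
- The arm moves only by the tool servo_tool, never from a script. Its argument "deltas" is a list of rows, each an object with "gripper": the closure in counts, from 0 (fully open) to 255 (shut); "delta_pos": the shift along the tool's x, y, z in m, a list of three; "spin": the turn about the tool's y in degrees. A call has 1 to 12 rows; each row shifts and turns the commanded pose from where the row before left it, along the tool's axes as they then stand; what a row does not reach is not made up. A row lasts 1/10 s, in which the tool goes at most 50 mm and 8.59 degrees, less where a joint would pass 70% of its speed; a pose out of reach is approached as far as the arm can. A call with a gripper value outside its range is refused whole. The fingers move at their own pace and stop on an object; "force" is the grip in N (left out, the last holds). Time passes only in rows, so rows that do not move let the fingers close. It gives the time, the measured TCP pose, the force and the opening at its end, in the units of the state.
- read_state(): the state, without advancing time (a new reading comes with each control period).
- get_image(name): name is "scene" or "top" or "wrist"; returns the picture (420x560x3 uint8, red, green, blue); there is no depth.
- calibration(name): a dict with "mtx" (3x3 intrinsics, pixels), "origin" and "attitude" of the camera in the world. Camera axes: x right, y down, z forward; pixel columns grow to the right and rows downward; lengths in m; the calibration is good to about 2 mm. A picture is of the moment at which its call begins: read the wrist's pose just before it. calibration takes no time and is no camera call; for the wrist camera it gives the pose at the moment of the call.
- close_job(): hands the job in, once; it reports no verdict.
Trained networks look in the newest picture that a camera, given by its name, has taken for a name from the list of things; names that differ only in an ending like _2 or _b are one class to them, and where a whole thing is asked for, a point or a joint stands for the part that bears it (a point fixed in the world has none). Each returns a list of dicts, best first, with "confidence" (0 to 1); they miss things now and then, are a little off and sometimes report something else, mostly with a low value. They report only what shows in the picture. A call takes as long as a camera call.
- look_for(thing, camera): "position" ([x, y, z] in m, in the coordinates of the camera as it stood for that picture, good to about 4 mm: the middle of the surface that is visible of it).
- outline_of(thing, camera): "region" (420x560 bool, what is visible of it).
- landmark_of(thing, camera): "position" ([x, y, z] in m, in the coordinates of the camera as it stood for that picture, good to about 4 mm: a listed point, or the origin of a listed thing).
The state is a dict: "clock": time; "joints": joint angles; "qd": joint speeds; "joint_efforts": joint torques, N m; "position": TCP position; "ee_rot": TCP orientation; "ft_force": force on the tool from outside, world axes, zero at the start; "wrist_torque": the same for the moment, N m; "gripper_width": finger opening in m.
Only numpy, scipy, OpenCV 4.12 (cv2) and the standard library are available. Lean on these libraries where they do the work, as an engineer would, in place of code of your own. Each camera call takes 0.05 s, during which the arm holds its last target.

TASK

Load the bench capper: with the fingertips, sweep the three loose blue caps across the white deck and through the narrow gate one after another into the feed track, sliding them flat without picking any up or tipping it over. When all three are in the track, push the red tab of the gate's shutter until the shutter is fully closed behind them. Leave the things round the loader where they are.

Things in the scene. Friction and masses are not known exactly. Their poses are not given: they have to be found in the camera images.
- cap_loader: cap loader of a bench capper, fixed: a white walled deck narrows to a gate, then a straight track runs to a stop and the white capping head. Origin on the worktop under the track's centre line at the track's mouth; x points along the track to the head, y to its left, z up; yaw varies. Head and stop: x 106 to 247 mm, y +-59 mm, 186 mm tall. Steel shutter guide: x -11 to 19, y -94 to -26 mm, 12 mm tall
- deck (a point): middle of the deck on its floor (loader x = -120 mm, y = 0), axes as the loader's. Floor 4 mm above the worktop; all walls 4 mm thick, tops 14 mm above the worktop, lower than the caps' tops (24 mm), so fingers can ride above the walls and still push a cap. Inner faces: back wall x = -215 mm, side walls y = +-85 mm up to x = -67 mm, then 45 degree funnel walls to y = +-18 mm at x = 0
- gate (a point): middle of the gate on the track floor, in the plane of the shutter blade (loader x = 4 mm, y = 0); axes as the loader's. Track 36 mm wide from loader x = 0 to the stop's face at 106 mm: room for three caps in single file (90 mm) and 10 mm to spare behind the closed shutter. The blade is 4 mm thick: a cap is clear of it when its centre is over 17 mm past this point
- shutter (a joint): the shutter, a steel blade that slides across the gate: 0 = fully closed, grows as it opens towards the loader's -y, end stop 0.048 m; it starts open between 0.038 and 0.046 m, wide enough for a cap. It stays where it is left; friction about 1.2 N
- shutter_tab (a point): the middle of the outer face of the shutter's upright red tab, the face that looks to the loader's -y; push it there towards the loader's +y to close the shutter. The tab is 20 mm wide (loader x), 6 mm thick (loader y) and reaches from 12 to 46 mm above the worktop; this point is 29 mm above the worktop, at loader x = 4 mm, y = -33 mm minus the shutter's joint value
- cap_a: one of three identical loose blue ribbed, slippery plastic screw caps, round, 30 mm in diameter and 20 mm tall, 12 g, open side down on the loader's deck; origin at the centre of its underside (4 mm above the worktop), z up
- cap_b: one of three identical loose blue ribbed, slippery plastic screw caps, round, 30 mm in diameter and 20 mm tall, 12 g, open side down on the loader's deck; origin at the centre of its underside (4 mm above the worktop), z up
- cap_c: one of three identical loose blue ribbed, slippery plastic screw caps, round, 30 mm in diameter and 20 mm tall, 12 g, open side down on the loader's deck; origin at the centre of its underside (4 mm above the worktop), z up
- ink_bottle: small blue-capped ink bottle, 45 mm in diameter, 87 mm tall - a bystander, to be left where it is; origin at the middle of its underside, z up
- tube_15: white centrifuge tube with a blue cap lying flat, 120 mm long, 22 mm in diameter - a bystander, to be left where it is; origin at the middle of its underside, z up
- small_white: small white bottle, 52 mm in diameter, 78 mm tall - a bystander, to be left where it is; origin at the middle of its underside, z up
- marker_blue: white and blue marker pen lying flat, 138 mm long, 14 mm high - a bystander, to be left where it is; origin at the middle of its underside, z up
- wash_bottle: white wash bottle with a red spout, 110 x 68 x 235 mm - a bystander, to be left where it is; origin at the middle of its underside, z up
- pipette_loose: blue and white pipette lying flat, 251 mm long, 24 mm high - a bystander, to be left where it is; origin at the middle of its underside, z up

How it is judged:
By the outcome, as a careful person would: the job done as asked, in the order asked, and still so for the second after the job is handed in, with the robot touching nothing.
It also fails if it takes over 61 s, if anything falls off the work surface, if the arm or the gripper's body presses on something with over 40 N, if the wrist force passes 120 N, or if a joint passes its speed limit or range.

## Working session

There is one attempt and no reset: what is moved stays moved. The work goes in short steps, Python scripts to look and compute and a tool call to move; the robot and the scene stay as the last step left them, time stands still between calls to the robot, and variables do not carry over. Pictures are saved under pics/ and viewed, and the job is handed in when it is done.

Besides the shell and the picture viewer there is one more tool, called after ">>>" as name(argument=value, ...), one argument or row to a line, values as JSON. servo_tool: Moves the arm, as the interface text tells. Its arguments: {"type":"object","properties":{"deltas":{"type":"array"},"force":{"type":"number"}},"required":["deltas"]}

```bash
mkdir -p pics; cat > h.py <<'E'
import numpy as np, cv2
from cell import *
from scipy.spatial.transform import Rotation as R
def rot(q):
    q=np.array(q,float)
    if q.shape==(3,3): return q
    return R.from_quat([q[1],q[2],q[3],q[0]]).as_matrix()
def snap(cam,fn):
    im=get_image(cam); cv2.imwrite('pics/'+fn,cv2.cvtColor(im,cv2.COLOR_RGB2BGR)); return im
def cw(cal,p): return rot(cal['attitude'])@np.array(p)+np.array(cal['origin'])
def pix2w(cal,uv,z):
    d=rot(cal['attitude'])@np.linalg.solve(np.array(cal['mtx']),[uv[0],uv[1],1.]); o=np.array(cal['origin'])
    return o+d*(z-o[2])/d[2]
def w2pix(cal,p):
    c=rot(cal['attitude']).T@(np.array(p)-np.array(cal['origin'])); q=np.array(cal['mtx'])@c; return q[:2]/q[2]
E
python3 - <<'E'
from h import *
print(read_state())
for c in ['scene','top','wrist']:
    snap(c,c+'0.png'); print(c,calibration(c))
cal=calibration('top')
for t in ['cap_a','cap_loader','deck','gate','shutter_tab']:
    for r in landmark_of(t,'top')[:4]: print(t,r['confidence'],cw(cal,r['position']).round(4))
E
```

```text
{'clock': 0.0, 'joints': array([ 1.04350305e+00,  5.28440669e-01,  1.43389732e+00, -3.11006170e-05,
        1.18134865e+00, -1.78506485e-01]), 'qd': array([ 0.00131082,  0.00114426, -0.00093607,  0.00174785,  0.00020153,
       -0.00090233]), 'joint_efforts': array([-3.79056155e-04, -4.40035307e+01, -1.76590830e+01,  6.31433772e-02,
        5.81625151e-02, -1.66423329e-04]), 'position': array([0.21321658, 0.58674354, 0.22158886]), 'ee_rot': array([-0.69568348,  0.69707994, -0.12293278,  0.12244012]), 'ft_force': array([0.63634899, 1.05589969, 0.91994625]), 'wrist_torque': array([ 0.02739914,  0.01340766, -0.00140431]), 'gripper_width': 0.08696405048531092}
scene {'mtx': array([[432.07040489,   0.        , 281.79200264],
       [  0.        , 432.07040489, 203.12836306],
       [  0.        ,   0.        ,   1.        ]]), 'origin': array([-0.08033045,  0.57506992,  0.70051072]), 'attitude': array([ 0.16625762, -0.32263471,  0.82432005, -0.43446715])}
top {'mtx': array([[396.57409935,   0.        , 274.72016717],
       [  0.        , 396.57409935, 208.86623248],
       [  0.        ,   0.        ,   1.        ]]), 'origin': array([ 0.42001653, -0.08411043,  1.36907348]), 'attitude': array([-0.0187936 ,  0.71005427, -0.70318323,  0.03167142])}
wrist {'mtx': array([[296.1276862 ,   0.        , 281.05439546],
       [  0.        , 296.1276862 , 208.37751905],
       [  0.        ,   0.        ,   1.        ]]), 'origin': array([0.13686066, 0.61403467, 0.38402525]), 'attitude': array([0.12355676, 0.80938578, 0.56769319, 0.08574866])}
cap_a 0.63 [0.5578 0.0928 0.002 ]
cap_a 0.59 [0.6023 0.0274 0.0056]
cap_a 0.43 [0.499  0.0463 0.0027]
cap_loader 0.78 [ 0.5321 -0.0738 -0.0027]
deck 0.69 [0.5402 0.046  0.004 ]
gate 0.79 [ 5.342e-01 -7.670e-02 -4.000e-04]
shutter_tab 0.61 [ 0.4652 -0.0748  0.027 ]
shutter_tab 0.59 [0.5401 0.0468 0.0048]
shutter_tab 0.57 [ 0.5372 -0.0764  0.0022]
shutter_tab 0.24 [0.7031 0.0331 0.0012]
```

View pics/top0.png

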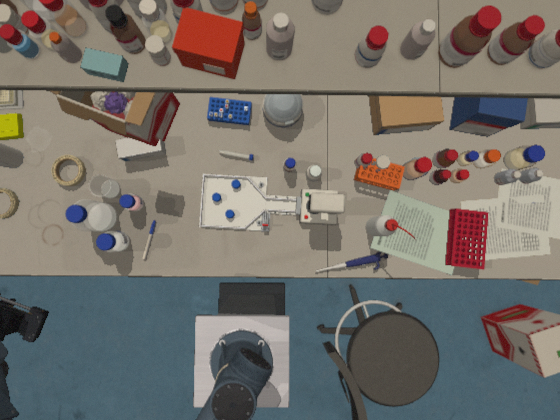

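View pics/scene0.png

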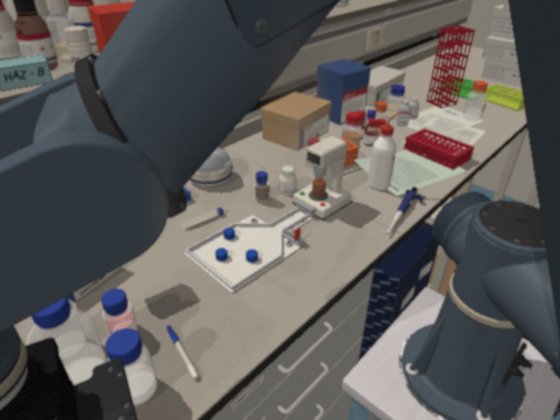

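```bash
python3 - <<'E'
from h import *
im=cv2.imread('pics/top0.png'); c=im[165:240,190:350]; cv2.imwrite('pics/crop0.png',cv2.resize(c,None,fx=5,fy=5,interpolation=cv2.INTER_CUBIC))
cal=calibration('top')
# wall outline corners: try fit loader from pixels: print predicted with guess
for n in ['gate','shutter_tab','cap_loader','deck','cap_a']:
    for r in landmark_of(n,'scene')[:3]: print(n,r['confidence'],cw(calibration('scene'),r['position']).round(4))
for r in outline_of('cap_a','top')[:5]:
    ys,xs=np.nonzero(r['region']); print(r['confidence'],xs.mean(),ys.mean(),len(xs),pix2w(cal,(xs.mean(),ys.mean()),.022).round(4))
E
```

```text
gate 0.84 [ 0.531  -0.0781  0.0013]
shutter_tab 0.61 [ 0.4566 -0.0734  0.0276]
cap_loader 0.82 [ 5.342e-01 -7.430e-02 -1.000e-04]
deck 0.68 [0.5383 0.0452 0.0034]
cap_a 0.65 [0.552  0.0951 0.0042]
cap_a 0.65 [0.4959 0.0448 0.0046]
cap_a 0.42 [0.6034 0.028  0.0032]
0.6 229.13793103448276 213.4655172413793 58 [0.4992 0.0464 0.022 ]
```

View pics/crop0.png

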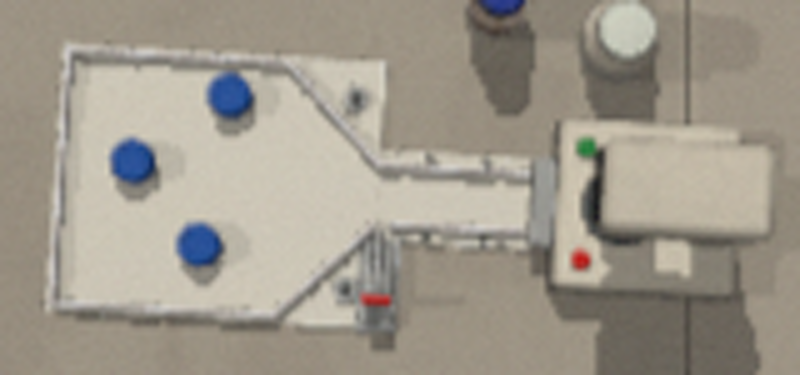

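View pics/wrist0.png

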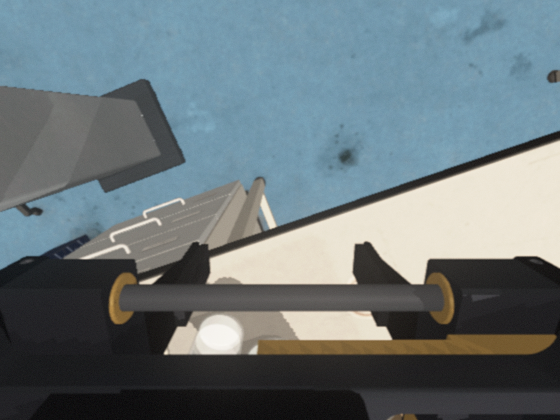

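```bash
cat > fit.py <<'E'
from h import *
from scipy.optimize import least_squares
cal=calibration('top')
P=[((67,47),(-219,89,14)),((51,312),(-219,-89,14)),((290,63),(-65.3,89,14)),((280,320),(-65.3,-89,14)),((378,166),(0,18,14)),((533,176),(106,18,14)),((533,232),(106,-18,14)),((377,230),(-1,-18,14))]
def T(p,th): 
    l=np.array(p[1])/1000; c,s=np.cos(th[2]),np.sin(th[2])
    return np.array([th[0]+c*l[0]-s*l[1],th[1]+s*l[0]+c*l[1],l[2]])
def pw(p): return pix2w(cal,((p[0][0]+.5)/5-.5+190,(p[0][1]+.5)/5-.5+165),p[1][2]/1000)
f=lambda th:np.concatenate([(T(p,th)-pw(p))[:2] for p in P])
r=least_squares(f,[.533,-.074,-1.57])
print(r.x,(r.fun*1000).round(1).reshape(-1,2).tolist())
th=r.x
def toL(w):
    c,s=np.cos(th[2]),np.sin(th[2]); d=np.array(w[:2])-th[:2]; return np.array([c*d[0]+s*d[1],-s*d[0]+c*d[1]])
for n,q in [('c1',(230,95)),('c2',(132,160)),('c3',(199,244))]:
    w=pix2w(cal,((q[0]+.5)/5-.5+190,(q[1]+.5)/5-.5+165),.024); print(n,w.round(4),(toL(w)*1000).round(1))
w=pix2w(cal,((377+.5)/5-.5+190,(299.5)/5-.5+165),.046);print('tab',w,toL(w))
E
python3 fit.py
```

```text
[ 0.53395026 -0.0762769  -1.61114656] [[-2.9, -0.2], [1.3, 0.1], [0.2, -0.6], [-0.9, 2.2], [-2.8, -1.7], [-1.4, -1.0], [1.2, 0.6], [5.3, 0.6]]
c1 [0.6013 0.026  0.024 ] [-104.9   63.2]
c2 [0.5561 0.0918 0.024 ] [-168.8   15.3]
c3 [0.4993 0.0454 0.024 ] [-120.2  -39.5]
tab [ 0.4624873  -0.07585007  0.046     ] [ 0.00245628 -0.07142201]
```

```bash
python3 - <<'E'
from h import *
s=read_state(); M=rot(s['ee_rot']); print(M.round(3)); 
c=calibration('wrist'); print('cam in tool',M.T@(np.array(c['origin'])-s['position'])); print('cam fwd in tool',M.T@rot(c['attitude'])[:,2])
th=-1.611; lx=np.array([np.cos(th),np.sin(th),0]); print('loader x in tool',M.T@lx)
E
```

```text
[[ 0.94   0.     0.342]
 [-0.342  0.     0.94 ]
 [ 0.    -1.     0.   ]]
cam in tool [-0.08115919 -0.16219861 -0.00085823]
cam fwd in tool [2.97614389e-01 9.54686035e-01 4.99690828e-04]
loader x in tool [ 3.03740348e-01 -3.06929723e-05 -9.52754848e-01]
```

```bash
cat >> h.py <<'E'
TH=np.array([.534,-.0763,-1.611])
def toL(w):
    c,s=np.cos(TH[2]),np.sin(TH[2]); d=np.array(w[:2])-TH[:2]; return np.array([c*d[0]+s*d[1],-s*d[0]+c*d[1]])*1000
def toW(l):
    c,s=np.cos(TH[2]),np.sin(TH[2]); return TH[:2]+np.array([c*l[0]-s*l[1],s*l[0]+c*l[1]])/1000
E
python3 - <<'E'
from h import *
for cam in ['top','scene']:
  cal=calibration(cam)
  get_image(cam)
  for n in ['ink_bottle','small_white','pipette_loose','marker_blue','tube_15','wash_bottle']:
    for r in landmark_of(n,cam)[:1]: w=cw(cal,r['position']); print(cam,n,r['confidence'],w.round(3),toL(w).round(0))
s=read_state(); M=rot(s['ee_rot'])
for l in [(-155,-50),]:
    w=toW(l); print(w, M.T@(np.r_[w,.1]-s['position']))
print(s['clock'])
E
```

```text
top ink_bottle 0.73 [ 0.667 -0.154 -0.002] [ 72. 136.]
top pipette_loose 0.92 [ 0.33  -0.377  0.   ] [ 309. -192.]
top marker_blue 0.69 [ 0.535 -0.074  0.001] [-2.  1.]
top tube_15 0.48 [0.703 0.035 0.   ] [-118.  165.]
top wash_bottle 0.61 [ 0.452 -0.469  0.002] [396. -66.]
scene ink_bottle 0.65 [ 0.659 -0.154  0.003] [ 73. 128.]
scene small_white 0.8 [ 0.639 -0.237 -0.   ] [157. 111.]
scene pipette_loose 0.73 [ 0.32  -0.374 -0.004] [ 306. -202.]
scene marker_blue 0.55 [0.4   0.325 0.001] [-396. -150.]
scene tube_15 0.66 [0.702 0.028 0.   ] [-111.  163.]
scene wash_bottle 0.78 [ 0.444 -0.472 -0.   ] [399. -74.]
[0.49027029 0.08058439] [ 0.43322396  0.12254658 -0.38168444]
1.4
```

>>> servo_tool(
  deltas=[
    {"gripper":196,"delta_pos":[0.036,0,-0.032],"spin":0},
    {"gripper":196,"delta_pos":[0.036,0,-0.032],"spin":0},
    {"gripper":196,"delta_pos":[0.036,0,-0.032],"spin":0},
    {"gripper":196,"delta_pos":[0.036,0,-0.032],"spin":0},
    {"gripper":196,"delta_pos":[0.036,0,-0.032],"spin":0},
    {"gripper":196,"delta_pos":[0.036,0,-0.032],"spin":0},
    {"gripper":196,"delta_pos":[0.036,0,-0.032],"spin":0},
    {"gripper":196,"delta_pos":[0.036,0,-0.032],"spin":0},
    {"gripper":196,"delta_pos":[0.036,0,-0.032],"spin":0},
    {"gripper":196,"delta_pos":[0.036,0,-0.032],"spin":0},
    {"gripper":196,"delta_pos":[0.036,0,-0.032],"spin":0},
    {"gripper":196,"delta_pos":[0.036,0,-0.032],"spin":0},
  ],
  force=10,
)

```text
clock: 2.6
position: [0.4892, 0.0769, 0.2229]
ee_rot: [0.696, -0.696, 0.123, -0.123]
ft_force: [1.0, 0.2, -0.0]
gripper_width: 0.0206
```

>>> servo_tool(
  deltas=[
    {"gripper":196,"delta_pos":[0,0.01,0],"spin":8},
    {"gripper":196,"delta_pos":[0,0.01,0],"spin":8},
    {"gripper":196,"delta_pos":[0,0.01,0],"spin":8},
    {"gripper":196,"delta_pos":[0,0.01,0],"spin":8},
    {"gripper":196,"delta_pos":[0,0.01,0],"spin":8},
    {"gripper":196,"delta_pos":[0,0.01,0],"spin":8},
    {"gripper":196,"delta_pos":[0,0.01,0],"spin":8},
    {"gripper":196,"delta_pos":[0,0.01,0],"spin":8},
    {"gripper":196,"delta_pos":[0,0.01,0],"spin":8.3},
    {"gripper":196,"delta_pos":[0,0,0],"spin":0},
    {"gripper":196,"delta_pos":[0,0,0],"spin":0},
  ],
)

```text
clock: 3.7
position: [0.4885, 0.0788, 0.1327]
ee_rot: [-0.491, 0.491, -0.509, 0.509]
ft_force: [0.1, -0.0, -0.2]
gripper_width: 0.0203
```

```bash
cat >> h.py <<'E'
def st():
    s=read_state(); M=rot(s['ee_rot']); x=M[:,0]
    print('t',round(s['clock'],2),'pos',np.round(s['position'],4),'L',toL(s['position']).round(1),'yawerr deg',round(float(np.degrees(np.arctan2(x[1],x[0])-TH[2])),2),'down',M[:,1].round(3),'w',round(s['gripper_width'],4),'F',s['ft_force'].round(1),'j',np.round(s['joints'],2)); return s
E
python3 - <<'E'
from h import *
st(); 
for c in ['wrist','top','scene']: snap(c,c+'1.png')
for c in ['wrist','top','scene']:
  cal=calibration(c)
  for n in ['cap_a','gate','deck','cap_loader','shutter_tab']:
    for r in landmark_of(n,c)[:3]: w=cw(cal,r['position']); print(c,n,r['confidence'],w.round(4),toL(w).round(1))
E
```

```text
t 3.7 pos [0.4885 0.0788 0.1327] L [-153.2  -51.7] yawerr deg 0.19 down [-0. -0. -1.] w 0.0203 F [ 0.1 -0.  -0.2] j [-0.07  0.49  1.84 -0.    0.81 -0.03]
wrist cap_a 0.79 [0.5589 0.094  0.0059] [-171.2   18.1]
wrist cap_a 0.74 [0.495  0.048  0.0055] [-122.7  -44. ]
wrist cap_a 0.61 [0.6033 0.0253 0.0109] [-104.4   65.2]
wrist gate 0.62 [ 0.5274 -0.0811  0.0024] [ 5.  -6.4]
wrist deck 0.78 [0.5407 0.0473 0.0054] [-123.8    1.7]
wrist cap_loader 0.9 [ 0.536  -0.0791 -0.0014] [2.8 2.1]
wrist shutter_tab 0.95 [ 0.4599 -0.0784  0.0327] [  5.1 -73.9]
top cap_a 0.54 [0.4991 0.045  0.0033] [-119.8  -39.8]
top cap_a 0.41 [0.6011 0.0276 0.0054] [-106.5   62.8]
top gate 0.97 [ 0.5342 -0.0744  0.0029] [-1.9  0.2]
top deck 0.74 [ 0.533  -0.0757 -0.0008] [-0.6 -1. ]
top deck 0.71 [0.541  0.0423 0.0043] [-118.8    2.3]
top cap_loader 0.96 [ 0.5333 -0.0759 -0.002 ] [-0.4 -0.7]
top cap_loader 0.69 [ 0.4104  0.3165 -0.0006] [-387.5 -139.3]
top shutter_tab 0.44 [ 0.4656 -0.0707  0.0268] [ -2.9 -68.6]
scene cap_a 0.63 [0.4992 0.0445 0.0042] [-119.3  -39.6]
scene cap_a 0.58 [0.6044 0.0271 0.006 ] [-106.1   66.2]
scene cap_a 0.48 [0.5534 0.0938 0.0014] [-170.7   12.6]
scene gate 0.89 [ 0.5304 -0.0743 -0.0012] [-1.9 -3.7]
scene deck 0.73 [0.5379 0.0444 0.0028] [-120.8   -0.9]
scene cap_loader 0.66 [ 0.5367 -0.0744 -0.0011] [-2.   2.7]
scene shutter_tab 0.61 [ 0.4539 -0.0747  0.029 ] [  1.6 -80.1]
```

View pics/wrist1.png

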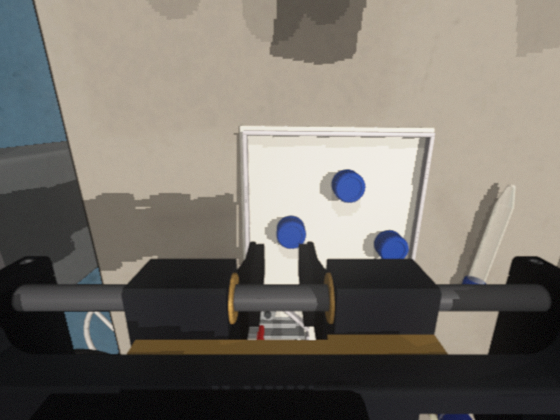

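```bash
python3 - <<'E'
from h import *
cal=calibration('wrist')
for l in [(-219,-89),(-219,89),(-67,89)]: print(l,w2pix(cal,np.r_[toW(l),.014]).round(1))
for uv,z in [((240,128),.014),((433,130),.014)]: print(toL(pix2w(cal,uv,z)).round(1))
for uv in [(291,230),(348,185),(392,244)]: print(toL(pix2w(cal,uv,.022)).round(1))
im=cv2.imread('pics/wrist1.png'); cv2.imwrite('pics/w1c.png',cv2.resize(im[110:350,220:460],None,fx=2.5,fy=2.5,interpolation=cv2.INTER_CUBIC))
E
```

```text
(-219, -89) [240.  133.3]
(-219, 89) [433.3 133.6]
(-67, 89) [411.5 279.4]
[-223.7  -88.8]
[-222.2   88.2]
[-126.9  -41.3]
[-172.3   11.9]
[-111.9   60.1]
```

View pics/w1c.png

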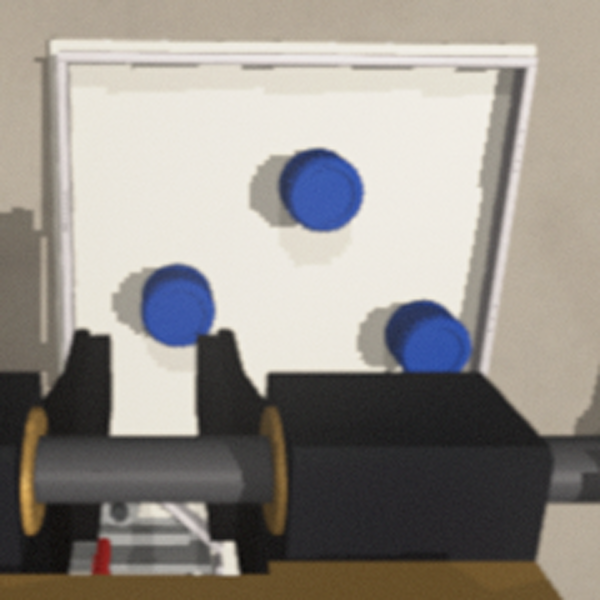

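>>> servo_tool(
  deltas=[
    {"gripper":196,"delta_pos":[-0.01,0.03,0.0105],"spin":0},
    {"gripper":196,"delta_pos":[0,0.03,0],"spin":0},
    {"gripper":196,"delta_pos":[0,0.03,0],"spin":0},
    {"gripper":196,"delta_pos":[0,0.015,0],"spin":0},
    {"gripper":196,"delta_pos":[0,0.009,0],"spin":0},
    {"gripper":196,"delta_pos":[0,0,0],"spin":0},
    {"gripper":196,"delta_pos":[0,0,0],"spin":0},
  ],
)

```text
clock: 5.3
position: [0.4997, 0.0884, 0.019]
ee_rot: [-0.49, 0.49, -0.51, 0.51]
ft_force: [0.1, -0.2, 0.1]
gripper_width: 0.0201
```

```bash
python3 - <<'E'
from h import *
st(); snap('wrist','wrist2.png')
im=cv2.imread('pics/wrist2.png'); cv2.imwrite('pics/w2c.png',cv2.resize(im[50:350,150:450],None,fx=2,fy=2,interpolation=cv2.INTER_CUBIC))
E
```

```text
t 5.3 pos [0.4997 0.0884 0.019 ] L [-163.2  -40.9] yawerr deg 0.02 down [ 0.001 -0.    -1.   ] w 0.0201 F [ 0.1 -0.2  0.1] j [-0.05  0.72  1.87  0.    0.55 -0.01]
```

View pics/w2c.png

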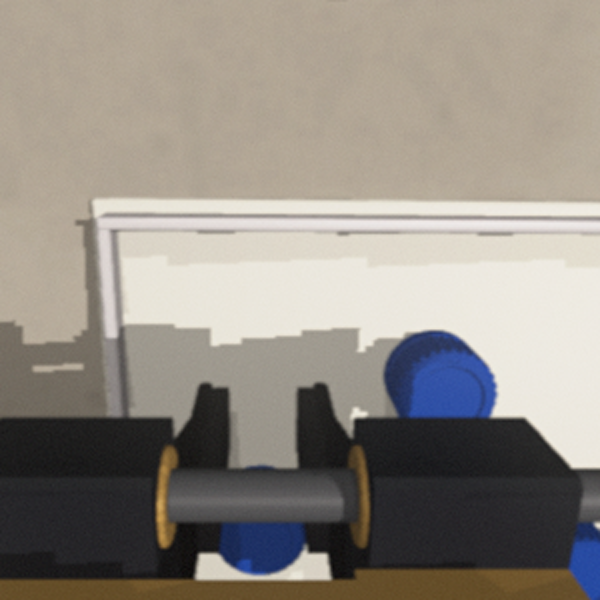

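>>> servo_tool(
  deltas=[
    {"gripper":196,"delta_pos":[0.006,0.0015,0],"spin":0},
    {"gripper":196,"delta_pos":[0.006,0,0],"spin":0},
    {"gripper":196,"delta_pos":[0.004,0,0],"spin":0},
    {"gripper":196,"delta_pos":[0.004,0,0],"spin":0},
    {"gripper":196,"delta_pos":[0.006,0,0.002],"spin":0},
    {"gripper":196,"delta_pos":[0.008,0,0.003],"spin":0},
    {"gripper":196,"delta_pos":[0.008,0,0.003],"spin":0},
    {"gripper":196,"delta_pos":[0.008,0,0.003],"spin":0},
    {"gripper":196,"delta_pos":[0.008,0,0.003],"spin":0},
    {"gripper":196,"delta_pos":[0.008,0,0.003],"spin":0},
    {"gripper":196,"delta_pos":[0.006,0,0.002],"spin":0},
    {"gripper":196,"delta_pos":[0,0,0],"spin":0},
  ],
)

```text
clock: 6.55
position: [0.5159, 0.0147, 0.0171]
ee_rot: [-0.49, 0.489, -0.51, 0.51]
ft_force: [0.9, 0.5, 0.3]
gripper_width: 0.02
```

```bash
python3 - <<'E'
from h import *
st()
for c in ['scene','top']:
  snap(c,c+'3.png')
  cal=calibration(c)
  for r in landmark_of('cap_a',c)[:4]: w=cw(cal,r['position']); print(c,r['confidence'],w.round(4),toL(w).round(1))
a=cv2.imread('pics/scene3.png')[180:300,170:370]; b=cv2.imread('pics/top3.png')[165:240,190:350]
cv2.imwrite('pics/c3.png',np.vstack([cv2.resize(a,(560,336),interpolation=2),cv2.resize(b,(560,262),interpolation=2)]))
E
```

```text
t 6.55 pos [0.5159 0.0147 0.0171] L [-90.2 -21.7] yawerr deg -0.05 down [ 0.001 -0.    -1.   ] w 0.02 F [0.9 0.5 0.3] j [-0.19  0.73  1.85 -0.    0.57 -0.15]
scene 0.64 [0.5532 0.0937 0.0013] [-170.7   12.3]
scene 0.52 [ 0.5185 -0.0097  0.0044] [-65.9 -18.1]
scene 0.42 [0.6043 0.0298 0.0036] [-108.8   66. ]
```

View pics/c3.png

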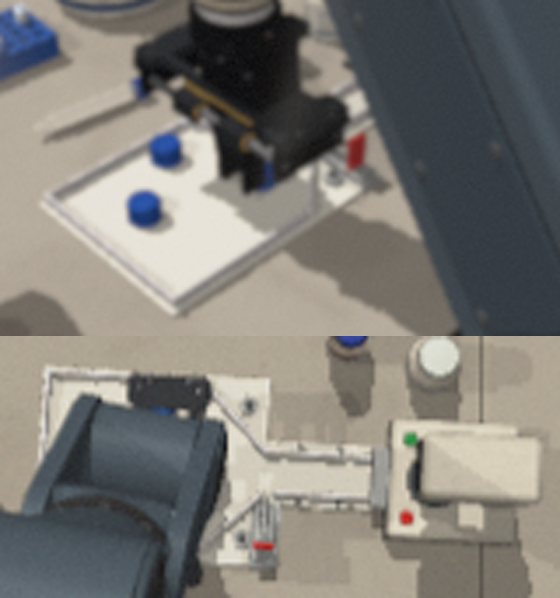

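>>> servo_tool(
  deltas=[
    {"gripper":196,"delta_pos":[0.006,0,0.0027],"spin":0},
    {"gripper":196,"delta_pos":[0.008,0,0.0035],"spin":0},
    {"gripper":196,"delta_pos":[0.008,0,0.0035],"spin":0},
    {"gripper":196,"delta_pos":[0.008,0,0.0035],"spin":0},
    {"gripper":196,"delta_pos":[0.008,0,0.0035],"spin":0},
    {"gripper":196,"delta_pos":[0.008,0,0.0035],"spin":0},
    {"gripper":196,"delta_pos":[0.006,0,0.0015],"spin":0},
    {"gripper":196,"delta_pos":[0.006,0,0],"spin":0},
    {"gripper":196,"delta_pos":[0.006,0,0],"spin":0},
    {"gripper":196,"delta_pos":[0,0,0],"spin":0},
  ],
)

```text
clock: 7.75
position: [0.5343, -0.0499, 0.017]
ee_rot: [-0.49, 0.49, -0.51, 0.51]
ft_force: [-0.5, 1.4, 0.5]
gripper_width: 0.0203
```

```bash
cat > look.py <<'E'
from h import *
import sys
n=sys.argv[1]
st()
for c in ['scene','top']:
  snap(c,c+n+'.png')
  cal=calibration(c)
  for r in landmark_of('cap_a',c)[:4]: w=cw(cal,r['position']); print(c,r['confidence'],w.round(4),toL(w).round(1))
a=cv2.imread(f'pics/scene{n}.png')[170:290,190:390]; b=cv2.imread(f'pics/top{n}.png')[165:240,190:350]
cv2.imwrite(f'pics/c{n}.png',np.vstack([cv2.resize(a,(560,336),interpolation=2),cv2.resize(b,(560,262),interpolation=2)]))
E
python3 look.py 4
```

```text
t 7.75 pos [ 0.5343 -0.0499  0.017 ] L [-26.4  -0.7] yawerr deg -0.03 down [-0. -0. -1.] w 0.0203 F [-0.5  1.4  0.5] j [-0.3   0.74  1.8  -0.    0.61 -0.26]
scene 0.55 [0.5523 0.0944 0.0018] [-171.3   11.4]
scene 0.54 [0.6039 0.0289 0.0041] [-107.9   65.6]
scene 0.41 [ 0.5387 -0.0722  0.0061] [-4.3  4.6]
top 0.72 [0.5427 0.0448 0.0063] [-121.3    3.8]
```

View pics/c4.png

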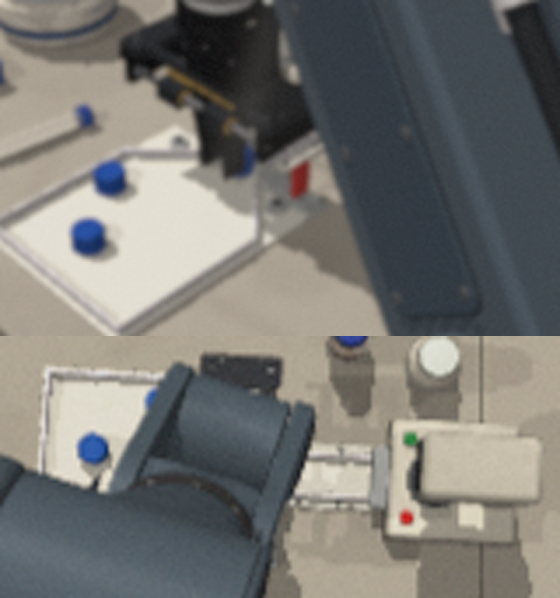

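>>> servo_tool(
  deltas=[
    {"gripper":196,"delta_pos":[0.006,0,0],"spin":0},
    {"gripper":196,"delta_pos":[0.006,0,0],"spin":0},
    {"gripper":196,"delta_pos":[0.006,0,0],"spin":0},
    {"gripper":196,"delta_pos":[0.006,0,0],"spin":0},
    {"gripper":196,"delta_pos":[0.006,0,0],"spin":0},
    {"gripper":196,"delta_pos":[0.005,0,0],"spin":0},
    {"gripper":196,"delta_pos":[0,0,0],"spin":0},
  ],
)

```text
clock: 8.65
position: [0.5332, -0.085, 0.0171]
ee_rot: [-0.49, 0.49, -0.51, 0.51]
ft_force: [0.4, -0.9, 0.2]
gripper_width: 0.0202
```

```bash
python3 look.py 5
```

```text
t 8.65 pos [ 0.5332 -0.085   0.0171] L [ 8.7 -0.4] yawerr deg -0.05 down [ 0. -0. -1.] w 0.0202 F [ 0.4 -0.9  0.2] j [-0.37  0.74  1.79 -0.    0.61 -0.32]
scene 0.72 [0.5534 0.0961 0.0041] [-173.1   12.5]
scene 0.68 [0.6055 0.0269 0.0047] [-105.9   67.3]
scene 0.61 [ 0.5325 -0.1072  0.0051] [31.  -0.3]
top 0.56 [0.5565 0.0942 0.0039] [-171.3   15.6]
top 0.51 [0.6021 0.0237 0.0046] [-102.6   64. ]
```

View pics/c5.png

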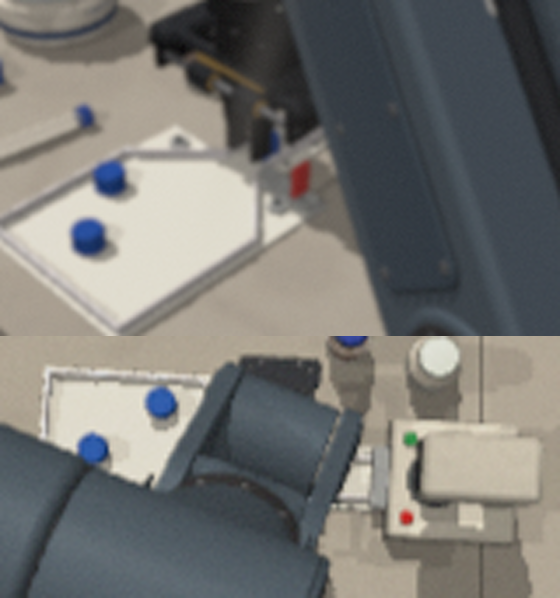

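>>> servo_tool(
  deltas=[
    {"gripper":196,"delta_pos":[-0.01,0,0],"spin":0},
    {"gripper":196,"delta_pos":[-0.01,-0.02,0],"spin":0},
    {"gripper":196,"delta_pos":[0,-0.04,0],"spin":0},
    {"gripper":196,"delta_pos":[-0.0325,0,0.0191],"spin":0},
    {"gripper":196,"delta_pos":[-0.0325,0,0.0191],"spin":0},
    {"gripper":196,"delta_pos":[-0.0325,0,0.0191],"spin":0},
    {"gripper":196,"delta_pos":[-0.0325,0,0.0191],"spin":0},
    {"gripper":196,"delta_pos":[0,0,0],"spin":6.7},
    {"gripper":196,"delta_pos":[0,0.02,0],"spin":6.7},
    {"gripper":196,"delta_pos":[0,0.02,0],"spin":6.6},
    {"gripper":196,"delta_pos":[0,0.012,0],"spin":0},
    {"gripper":196,"delta_pos":[0,0,0],"spin":0},
  ],
)

```text
clock: 10.05
position: [0.6135, 0.0636, 0.0232]
ee_rot: [0.394, -0.396, 0.588, -0.586]
ft_force: [-0.6, 0.6, 0.2]
gripper_width: 0.0202
```

```bash
python3 look.py 6;python3 - <<'E'
from h import *
snap('wrist','wrist6.png')
im=cv2.imread('pics/wrist6.png'); cv2.imwrite('pics/w6c.png',cv2.resize(im[50:350,150:450],None,fx=2,fy=2,interpolation=cv2.INTER_CUBIC))
E
```

```text
t 10.05 pos [0.6135 0.0636 0.0232] L [-143.    73.8] yawerr deg -19.8 down [-0.005  0.    -1.   ] w 0.0202 F [-0.6  0.6  0.2] j [-0.08  0.79  1.58  0.    0.78  0.31]
scene 0.69 [0.5539 0.0968 0.0049] [-173.7   13. ]
scene 0.63 [ 0.5312 -0.1082  0.0061] [32.  -1.5]
scene 0.52 [0.605  0.0264 0.0039] [-105.5   66.8]
top 0.52 [0.6032 0.0231 0.0041] [-102.1   65.2]
top 0.49 [ 5.344e-01 -1.113e-01  2.000e-04] [34.9  1.8]
```

View pics/c6.png

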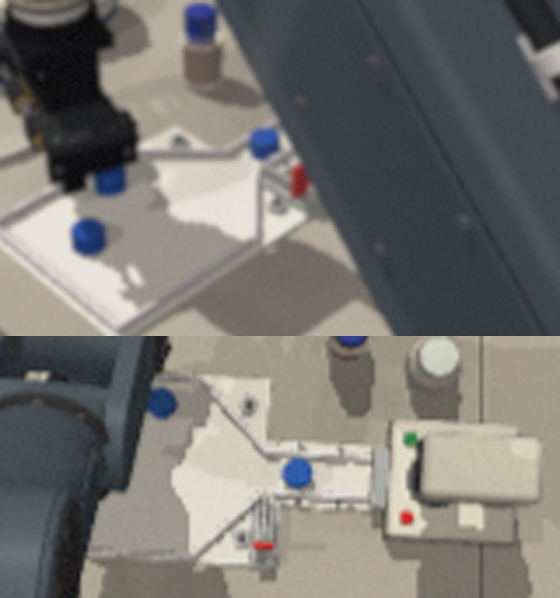

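View pics/w6c.png

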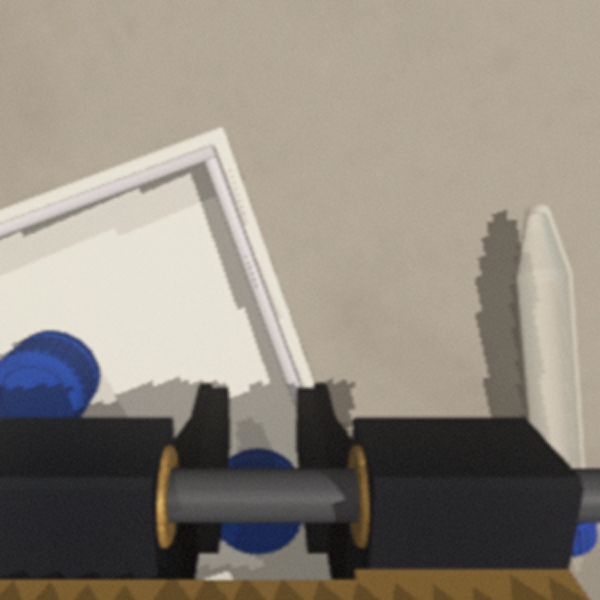

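>>> servo_tool(
  deltas=[
    {"gripper":196,"delta_pos":[0.003,0.006,0],"spin":0},
    {"gripper":196,"delta_pos":[0.005,0,0],"spin":0},
    {"gripper":196,"delta_pos":[0.005,0,0],"spin":0},
    {"gripper":196,"delta_pos":[0.005,0,0],"spin":0},
    {"gripper":196,"delta_pos":[0.005,0,-0.001],"spin":0},
    {"gripper":196,"delta_pos":[0.007,0,-0.002],"spin":0},
    {"gripper":196,"delta_pos":[0.0075,0,-0.0022],"spin":0},
    {"gripper":196,"delta_pos":[0.0075,0,-0.0022],"spin":0},
    {"gripper":196,"delta_pos":[0.0075,0,-0.0022],"spin":0},
    {"gripper":196,"delta_pos":[0.0075,0,-0.0022],"spin":0},
    {"gripper":196,"delta_pos":[0.006,0,-0.0018],"spin":0},
    {"gripper":196,"delta_pos":[0,0,0],"spin":0},
  ],
)

```text
clock: 11.5
position: [0.577, 0.0062, 0.019]
ee_rot: [0.393, -0.394, 0.588, -0.587]
ft_force: [0.1, -0.3, 0.2]
gripper_width: 0.0201
```

```bash
python3 look.py 7
```

```text
t 11.5 pos [0.577  0.0062 0.019 ] L [-84.1  39.6] yawerr deg -20.03 down [-0.001  0.    -1.   ] w 0.0201 F [ 0.1 -0.3  0.2] j [-0.18  0.76  1.69 -0.    0.69  0.21]
scene 0.63 [ 0.5717 -0.0134  0.0046] [-64.4  35.2]
scene 0.51 [ 0.5334 -0.1076  0.007 ] [31.3  0.7]
scene 0.48 [0.553  0.094  0.0032] [-170.9   12.1]
top 0.48 [ 0.5309 -0.1097  0.0029] [33.5 -1.8]
```

View pics/c7.png

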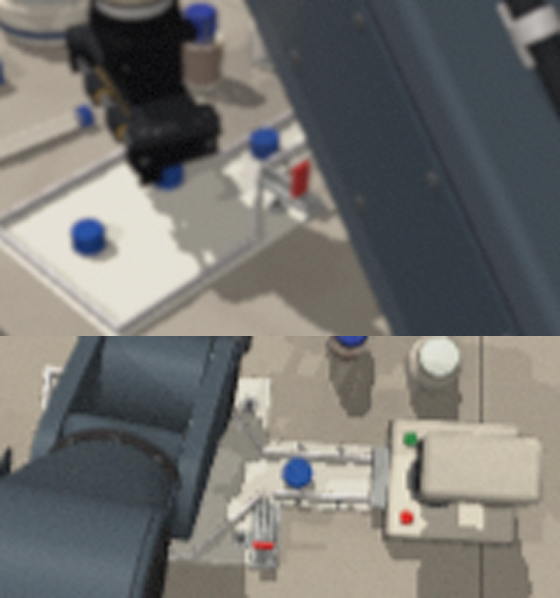

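```bash
python3 - <<'E'
import numpy as np
caps=[(-64,32),(-58,27.6),(-52,23.2),(-46,18.8),(-40,14.4),(-34,10),(-28,6),(-22,2.5),(-17,0),(-11,0),(-5,0),(1,0)]
ang=[-20]*5+[-20,-16,-12,-8,-4,0,0]
tcp=[np.array(c)-21.5*np.array([np.cos(np.radians(a)),np.sin(np.radians(a))]) for c,a in zip(caps,ang)]
for i in range(1,len(caps)):
    d=tcp[i]-tcp[i-1]; a=np.radians(ang[i-1]); print(round(d[0]*np.cos(a)+d[1]*np.sin(a),1), round(-d[0]*np.sin(a)+d[1]*np.cos(a),1), ang[i-1]-ang[i])
print(tcp[0])
E
```

```text
7.1 -2.1 0
7.1 -2.1 0
7.1 -2.1 0
7.1 -2.1 0
7.1 -2.1 0
7.1 -3.2 -4
6.8 -3.2 -4
5.5 -2.9 -4
6.0 -0.7 -4
6.0 -1.1 -4
6.0 0.0 0
[-84.20339135  39.35343308]
```

>>> servo_tool(
  deltas=[
    {"gripper":196,"delta_pos":[0.0071,0.0015,-0.0021],"spin":0},
    {"gripper":196,"delta_pos":[0.0071,0,-0.0021],"spin":0},
    {"gripper":196,"delta_pos":[0.0071,0,-0.0021],"spin":0},
    {"gripper":196,"delta_pos":[0.0071,0,-0.0021],"spin":0},
    {"gripper":196,"delta_pos":[0.0071,0,-0.0021],"spin":0},
    {"gripper":196,"delta_pos":[0.0071,0,-0.0032],"spin":-4},
    {"gripper":196,"delta_pos":[0.0068,0,-0.0032],"spin":-4},
    {"gripper":196,"delta_pos":[0.0055,0,-0.0029],"spin":-4},
    {"gripper":196,"delta_pos":[0.006,0,-0.0007],"spin":-4},
    {"gripper":196,"delta_pos":[0.006,0,-0.0011],"spin":-4},
    {"gripper":196,"delta_pos":[0,0,0],"spin":0},
  ],
)

```text
clock: 12.8
position: [0.5357, -0.05, 0.0176]
ee_rot: [0.49, -0.49, 0.51, -0.51]
ft_force: [0.3, 0.5, 0.4]
gripper_width: 0.0202
```

```bash
python3 look.py 8
```

```text
t 12.8 pos [ 0.5357 -0.05    0.0176] L [-26.4   0.6] yawerr deg -0.06 down [-0. -0. -1.] w 0.0202 F [0.3 0.5 0.4] j [-0.3   0.74  1.79 -0.    0.61 -0.26]
scene 0.68 [0.5538 0.0968 0.0045] [-173.8   12.8]
scene 0.43 [ 0.5379 -0.0713  0.0032] [-5.2  3.7]
top 0.61 [ 0.5315 -0.1079  0.0039] [31.7 -1.2]
top 0.42 [0.5561 0.0917 0.002 ] [-168.8   15.4]
```

View pics/c8.png

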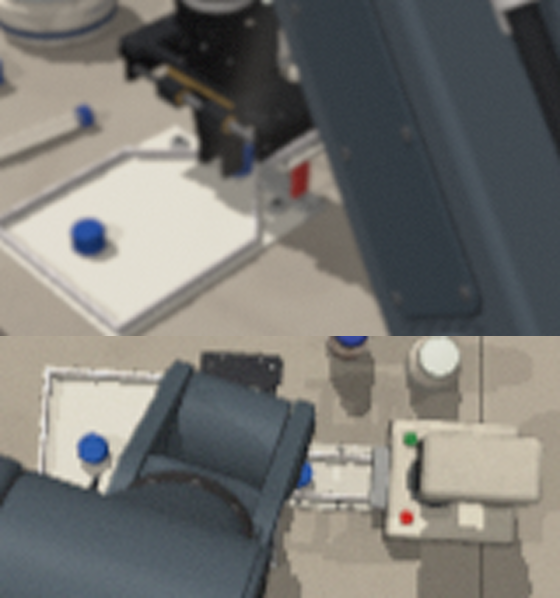

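>>> servo_tool(
  deltas=[
    {"gripper":196,"delta_pos":[0.006,0,0],"spin":0},
    {"gripper":196,"delta_pos":[0.006,0,0],"spin":0},
    {"gripper":196,"delta_pos":[0.006,0,0],"spin":0},
    {"gripper":196,"delta_pos":[0.006,0,0],"spin":0},
    {"gripper":196,"delta_pos":[0.006,0,0],"spin":0},
    {"gripper":196,"delta_pos":[0.005,0,0],"spin":0},
    {"gripper":196,"delta_pos":[0,0,0],"spin":0},
  ],
)

```text
clock: 13.7
position: [0.5348, -0.085, 0.0176]
ee_rot: [-0.49, 0.49, -0.51, 0.51]
ft_force: [0.0, -0.1, 0.9]
gripper_width: 0.0199
```

>>> servo_tool(
  deltas=[
    {"gripper":196,"delta_pos":[-0.01,0,0],"spin":0},
    {"gripper":196,"delta_pos":[-0.01,-0.03,0],"spin":0},
    {"gripper":196,"delta_pos":[-0.01,-0.03,0.002],"spin":0},
    {"gripper":196,"delta_pos":[-0.04,0,0.003],"spin":0},
    {"gripper":196,"delta_pos":[-0.04,0,0.003],"spin":0},
    {"gripper":196,"delta_pos":[-0.04,0,0.003],"spin":0},
    {"gripper":196,"delta_pos":[-0.04,0,0.003],"spin":0},
    {"gripper":196,"delta_pos":[-0.027,0,0],"spin":0},
    {"gripper":196,"delta_pos":[0,0.02,0],"spin":0},
    {"gripper":196,"delta_pos":[0,0,0],"spin":0},
    {"gripper":196,"delta_pos":[0,0,0],"spin":0},
  ],
)

```text
clock: 14.8
position: [0.5564, 0.1327, 0.0573]
ee_rot: [0.49, -0.491, 0.51, -0.509]
ft_force: [0.8, -0.0, -0.1]
gripper_width: 0.02
```

```bash
python3 look.py 9;python3 - <<'E'
from h import *
snap('wrist','wrist9.png'); cal=calibration('wrist')
for r in landmark_of('cap_a','wrist')[:4]: w=cw(cal,r['position']); print(r['confidence'],w.round(4),toL(w).round(1))
im=cv2.imread('pics/wrist9.png'); cv2.imwrite('pics/w9c.png',cv2.resize(im[50:350,150:450],None,fx=2,fy=2,interpolation=cv2.INTER_CUBIC))
E
```

```text
t 14.8 pos [0.5564 0.1327 0.0573] L [-209.8   14. ] yawerr deg 0.06 down [-0.002 -0.    -1.   ] w 0.02 F [ 0.8 -0.  -0.1] j [ 0.04  0.69  1.69 -0.    0.76  0.08]
scene 0.69 [0.5535 0.0986 0.0059] [-175.6   12.4]
scene 0.55 [ 0.5371 -0.1064  0.0063] [29.9  4.3]
scene 0.46 [ 0.5316 -0.1394  0.0046] [63.2  0.1]
top 0.38 [ 0.5363 -0.1074  0.0064] [31.   3.6]
top 0.38 [0.5596 0.0886 0.0038] [-165.8   19. ]
top 0.37 [ 0.5315 -0.1382  0.0055] [62. -0.]
top 0.16 [ 0.5344 -0.0734  0.0013] [-2.9  0.3]
0.76 [0.5562 0.0943 0.0073] [-171.4   15.3]
```

View pics/c9.png

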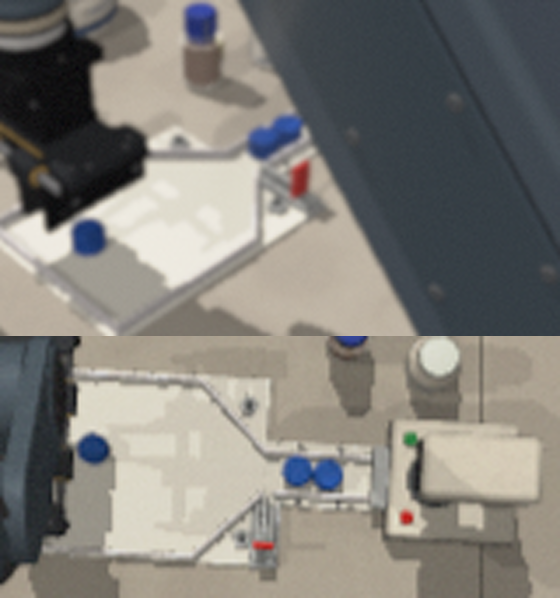

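View pics/w9c.png

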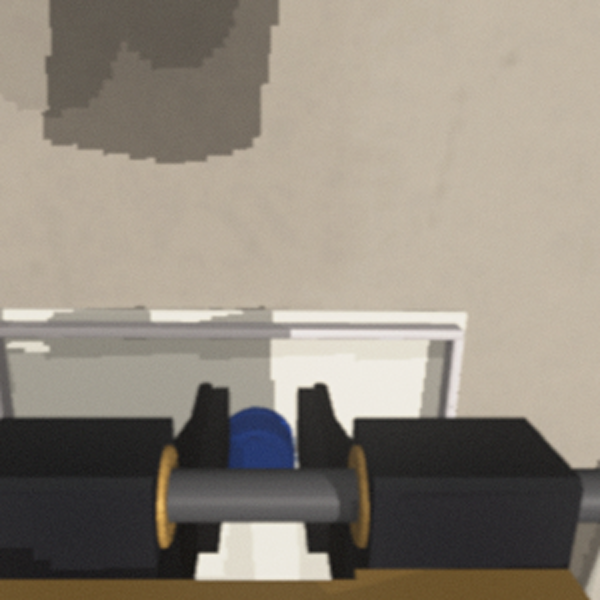

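>>> servo_tool(
  deltas=[
    {"gripper":196,"delta_pos":[0,0.025,0],"spin":0},
    {"gripper":196,"delta_pos":[0,0.0148,0],"spin":0},
    {"gripper":196,"delta_pos":[0.005,0,0],"spin":0},
    {"gripper":196,"delta_pos":[0.005,0,0],"spin":0},
    {"gripper":196,"delta_pos":[0.005,0,0],"spin":0},
    {"gripper":196,"delta_pos":[0.005,0,0],"spin":0},
    {"gripper":196,"delta_pos":[0.007,0,-0.0006],"spin":0},
    {"gripper":196,"delta_pos":[0.008,0,-0.0008],"spin":0},
    {"gripper":196,"delta_pos":[0.008,0,-0.0008],"spin":0},
    {"gripper":196,"delta_pos":[0.008,0,-0.0008],"spin":0},
    {"gripper":196,"delta_pos":[0.008,0,-0.0008],"spin":0},
    {"gripper":196,"delta_pos":[0.008,0,-0.0008],"spin":0},
  ],
)

```text
clock: 16.3
position: [0.5499, 0.0647, 0.0177]
ee_rot: [0.49, -0.49, 0.51, -0.51]
ft_force: [-0.3, 0.6, 0.7]
gripper_width: 0.0202
```

```bash
python3 look.py 10
```

```text
t 16.3 pos [0.5499 0.0647 0.0177] L [-141.6   10.2] yawerr deg 0.02 down [-0. -0. -1.] w 0.0202 F [-0.3  0.6  0.7] j [-0.08  0.75  1.75 -0.    0.64 -0.04]
scene 0.65 [ 0.5324 -0.1389  0.0044] [62.7  0.9]
scene 0.45 [ 0.5396 -0.1045  0.0028] [27.9  6.7]
scene 0.44 [ 0.5363 -0.0717  0.0023] [-4.7  2.2]
top 0.48 [ 0.5328 -0.138   0.0038] [61.7  1.3]
top 0.46 [ 0.5367 -0.1087  0.0027] [32.3  4. ]
```

View pics/c10.png

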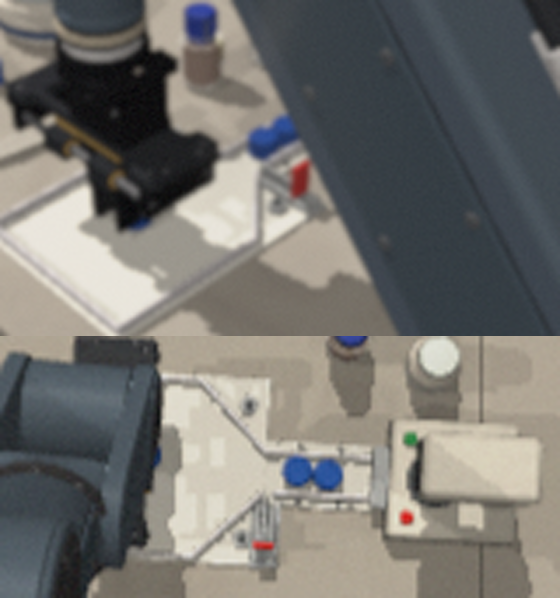

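TCP at −142, 10; the cap sits in the cradle at about −120. I continue to the funnel.

>>> servo_tool(
  deltas=[
    {"gripper":196,"delta_pos":[0.008,0,-0.0008],"spin":0},
    {"gripper":196,"delta_pos":[0.008,0,-0.0008],"spin":0},
    {"gripper":196,"delta_pos":[0.008,0,-0.0008],"spin":0},
    {"gripper":196,"delta_pos":[0.008,0,-0.0008],"spin":0},
    {"gripper":196,"delta_pos":[0.008,0,-0.0008],"spin":0},
    {"gripper":196,"delta_pos":[0.008,0,-0.0008],"spin":0},
    {"gripper":196,"delta_pos":[0.008,0,-0.0008],"spin":0},
    {"gripper":196,"delta_pos":[0.008,0,-0.0008],"spin":0},
    {"gripper":196,"delta_pos":[0.008,0,-0.0008],"spin":0},
    {"gripper":196,"delta_pos":[0.008,0,-0.0008],"spin":0},
    {"gripper":196,"delta_pos":[0.008,0,-0.0008],"spin":0},
    {"gripper":196,"delta_pos":[0.008,0,-0.0008],"spin":0},
  ],
)

```text
clock: 17.7
position: [0.5365, -0.0307, 0.0178]
ee_rot: [-0.49, 0.49, -0.51, 0.51]
ft_force: [-0.3, 0.8, -0.6]
gripper_width: 0.0202
```

>>> servo_tool(
  deltas=[
    {"gripper":196,"delta_pos":[0.006,0,0],"spin":0},
    {"gripper":196,"delta_pos":[0.006,0,0],"spin":0},
    {"gripper":196,"delta_pos":[0.006,0,0],"spin":0},
    {"gripper":196,"delta_pos":[0,0,0],"spin":0},
  ],
)

```text
clock: 18.1
position: [0.5362, -0.0489, 0.0177]
ee_rot: [-0.49, 0.49, -0.51, 0.51]
ft_force: [0.1, 0.4, 0.0]
gripper_width: 0.02
```

```bash
python3 look.py 11
```

```text
t 18.1 pos [ 0.5362 -0.0489  0.0177] L [-27.5   1.1] yawerr deg -0.03 down [ 0. -0. -1.] w 0.02 F [0.1 0.4 0. ] j [-0.3   0.74  1.79 -0.    0.61 -0.26]
scene 0.6 [ 0.5321 -0.0702  0.0013] [-6.1 -2.2]
top 0.57 [ 0.535  -0.1088  0.0042] [32.4  2.3]
top 0.4 [ 0.5316 -0.1401  0.0038] [63.9  0.2]
```

View pics/c11.png

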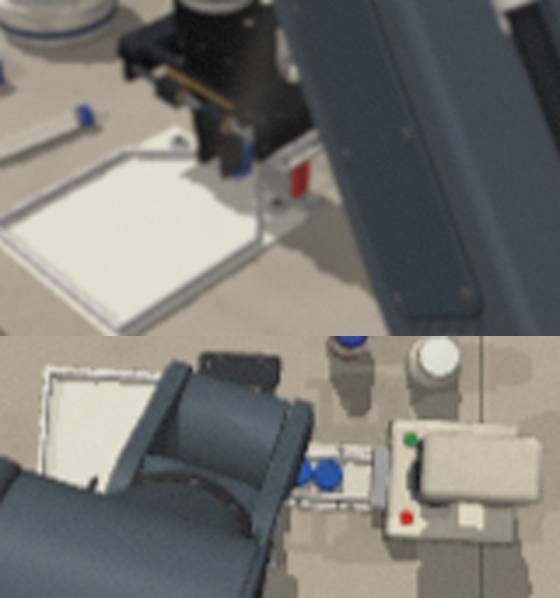

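>>> servo_tool(
  deltas=[
    {"gripper":196,"delta_pos":[0.006,0,0],"spin":0},
    {"gripper":196,"delta_pos":[0.006,0,0],"spin":0},
    {"gripper":196,"delta_pos":[0.006,0,0],"spin":0},
    {"gripper":196,"delta_pos":[0.006,0,0],"spin":0},
    {"gripper":196,"delta_pos":[0.005,0,0],"spin":0},
    {"gripper":196,"delta_pos":[0.005,0,0],"spin":0},
    {"gripper":196,"delta_pos":[0,0,0],"spin":0},
  ],
)

```text
clock: 19.0
position: [0.5347, -0.0829, 0.0178]
ee_rot: [-0.49, 0.49, -0.51, 0.51]
ft_force: [-0.3, -0.9, -0.1]
gripper_width: 0.0198
```

>>> servo_tool(
  deltas=[
    {"gripper":196,"delta_pos":[-0.01,0,0],"spin":0},
    {"gripper":196,"delta_pos":[-0.01,-0.02,0],"spin":0},
    {"gripper":255,"delta_pos":[-0.01,-0.05,0],"spin":0},
    {"gripper":255,"delta_pos":[-0.04,-0.01,0],"spin":0},
    {"gripper":255,"delta_pos":[-0.04,0,0],"spin":0},
    {"gripper":255,"delta_pos":[0,0,0],"spin":0},
  ],
)

```text
clock: 19.6
position: [0.538, 0.0327, 0.0975]
ee_rot: [0.492, -0.491, 0.509, -0.508]
ft_force: [-0.3, -0.3, -0.1]
gripper_width: 0.0014
```

```bash
python3 look.py 12; python3 - <<'E'
from h import *
b=cv2.imread('pics/top12.png')[180:240,240:320]; cv2.imwrite('pics/z12.png',cv2.resize(b,None,fx=9,fy=9,interpolation=cv2.INTER_CUBIC))
E
```

```text
t 19.6 pos [0.538  0.0327 0.0975] L [-109.1   -0.4] yawerr deg 0.33 down [-0.     0.001 -1.   ] w 0.0014 F [-0.3 -0.3 -0.1] j [-0.15  0.6   1.76  0.    0.79 -0.11]
scene 0.65 [ 0.5316 -0.1032  0.0014] [27.  -1.3]
scene 0.63 [ 0.5319 -0.1655  0.0062] [89.2  1.5]
scene 0.39 [ 0.5346 -0.1333  0.0016] [56.9  2.9]
top 0.63 [ 0.5302 -0.1649  0.0038] [88.6 -0.2]
top 0.62 [ 0.5371 -0.1045  0.0025] [28.1  4.2]
top 0.43 [ 0.5358 -0.1365  0.0056] [60.   4.2]
```

View pics/z12.png

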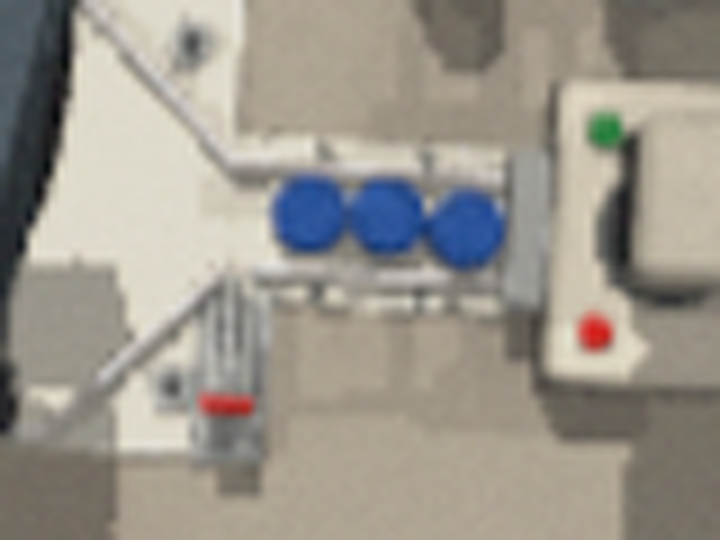

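View pics/c12.png

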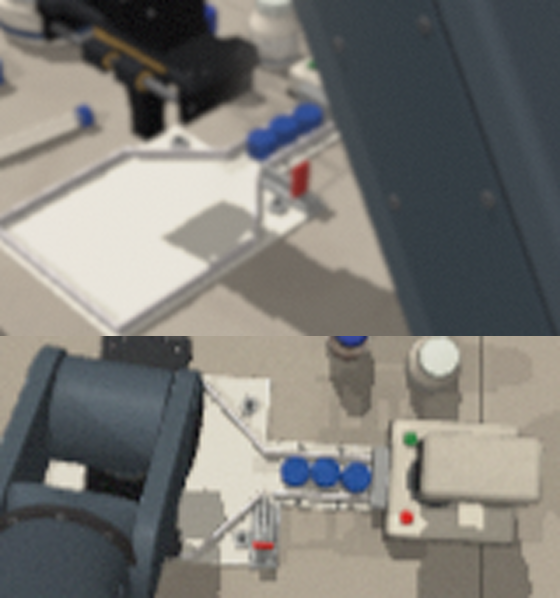

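>>> servo_tool(
  deltas=[
    {"gripper":255,"delta_pos":[0.028,0,-0.029],"spin":0},
    {"gripper":255,"delta_pos":[0.028,0,-0.029],"spin":0},
    {"gripper":255,"delta_pos":[0.028,0,-0.029],"spin":0},
    {"gripper":255,"delta_pos":[0.028,0,-0.029],"spin":0},
    {"gripper":255,"delta_pos":[0,0.03,0],"spin":0},
    {"gripper":255,"delta_pos":[0,0.03,0],"spin":0},
    {"gripper":255,"delta_pos":[0,0.013,0],"spin":0},
    {"gripper":255,"delta_pos":[0,0,0],"spin":0},
    {"gripper":255,"delta_pos":[0,0,0],"spin":0},
  ],
)

```text
clock: 20.7
position: [0.4184, -0.0803, 0.0236]
ee_rot: [0.489, -0.49, 0.51, -0.51]
ft_force: [0.2, 0.6, 0.4]
gripper_width: 0.0004
```

```bash
python3 look.py 13;python3 - <<'E'
from h import *
snap('wrist','wrist13.png')
im=cv2.imread('pics/wrist13.png'); cv2.imwrite('pics/w13c.png',cv2.resize(im[50:350,150:450],None,fx=2,fy=2,interpolation=cv2.INTER_CUBIC))
E
```

```text
t 20.7 pos [ 0.4184 -0.0803  0.0236] L [   8.7 -115.3] yawerr deg -0.07 down [-0.001  0.    -1.   ] w 0.0004 F [0.2 0.6 0.4] j [-0.45  0.67  2.07 -0.    0.4  -0.41]
scene 0.67 [ 0.3203 -0.3741 -0.0048] [ 306.1 -201.6]
scene 0.6 [ 0.5356 -0.1341  0.0037] [57.7  3.9]
scene 0.42 [ 0.5332 -0.1026  0.0014] [26.3  0.3]
top 0.58 [ 0.537  -0.1371  0.0057] [60.7  5.4]
top 0.49 [ 0.5297 -0.168   0.0043] [91.8 -0.6]
top 0.44 [ 0.5351 -0.1071  0.0026] [30.7  2.3]
top 0.24 [ 0.4476 -0.4724  0.0028] [399.2 -70.4]
```

View pics/c13.png

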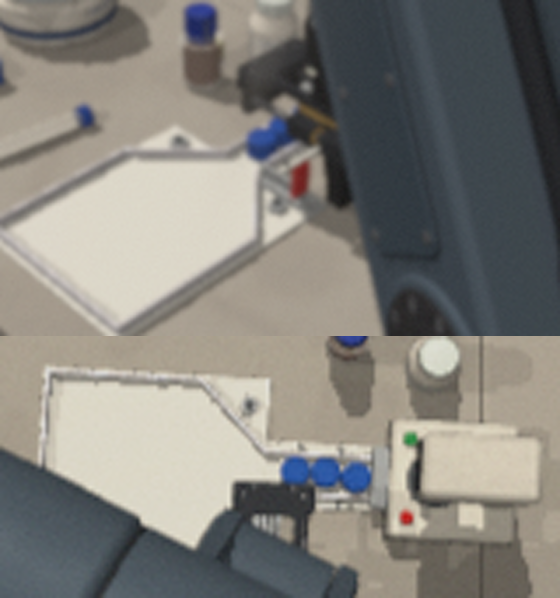

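View pics/w13c.png

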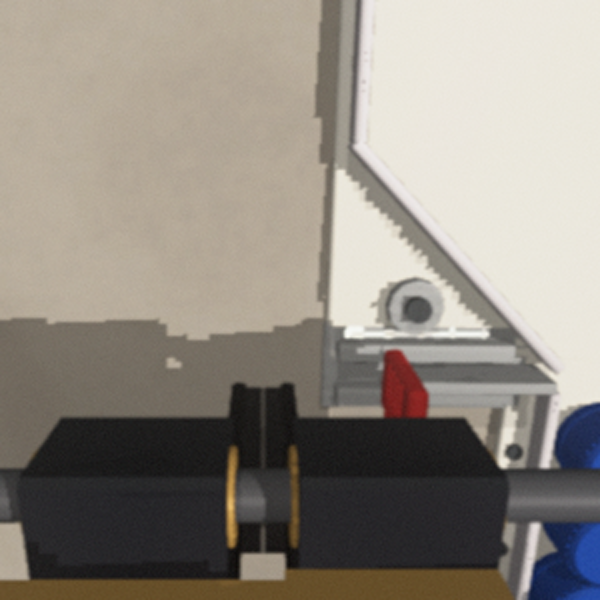

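>>> servo_tool(
  deltas=[
    {"gripper":255,"delta_pos":[-0.0045,0,0.006],"spin":0},
    {"gripper":255,"delta_pos":[0,0,0.006],"spin":0},
    {"gripper":255,"delta_pos":[0,0,0.006],"spin":0},
    {"gripper":255,"delta_pos":[0,0,0.006],"spin":0},
    {"gripper":255,"delta_pos":[0,0,0.006],"spin":0},
    {"gripper":255,"delta_pos":[0,0,0.006],"spin":0},
    {"gripper":255,"delta_pos":[0,0,0.006],"spin":0},
    {"gripper":255,"delta_pos":[0,0,0.006],"spin":0},
    {"gripper":255,"delta_pos":[0,0,0.006],"spin":0},
    {"gripper":255,"delta_pos":[0,0,0.003],"spin":0},
    {"gripper":255,"delta_pos":[0,0,0],"spin":0},
  ],
)

```text
clock: 22.05
position: [0.4766, -0.0775, 0.0238]
ee_rot: [-0.49, 0.49, -0.509, 0.51]
ft_force: [0.3, -0.5, -0.4]
gripper_width: 0.0004
```

```bash
python3 look.py 14;python3 - <<'E'
from h import *
snap('wrist','wrist14.png'); cal=calibration('wrist')
for r in landmark_of('shutter_tab','wrist')[:2]: w=cw(cal,r['position']); print(r['confidence'],w.round(4),toL(w).round(1))
im=cv2.imread('pics/wrist14.png'); cv2.imwrite('pics/w14c.png',cv2.resize(im[50:350,150:450],None,fx=2,fy=2,interpolation=cv2.INTER_CUBIC))
E
```

```text
t 22.05 pos [ 0.4766 -0.0775  0.0238] L [  3.5 -57.3] yawerr deg 0.02 down [ 0.001 -0.    -1.   ] w 0.0004 F [ 0.3 -0.5 -0.4] j [-0.39  0.69  1.93  0.    0.51 -0.35]
scene 0.63 [ 0.5309 -0.1027  0.0031] [26.5 -2.1]
scene 0.61 [0.5357 0.0464 0.0021] [-122.6   -3.2]
scene 0.21 [ 7.014e-01  2.650e-02 -4.000e-04] [-109.5  163.1]
top 0.52 [ 0.5352 -0.1378  0.004 ] [61.4  3.7]
top 0.51 [ 0.526  -0.1646  0.0016] [88.6 -4.4]
0.69 [ 0.4871 -0.0765  0.0293] [  2.1 -46.9]
```

View pics/w14c.png

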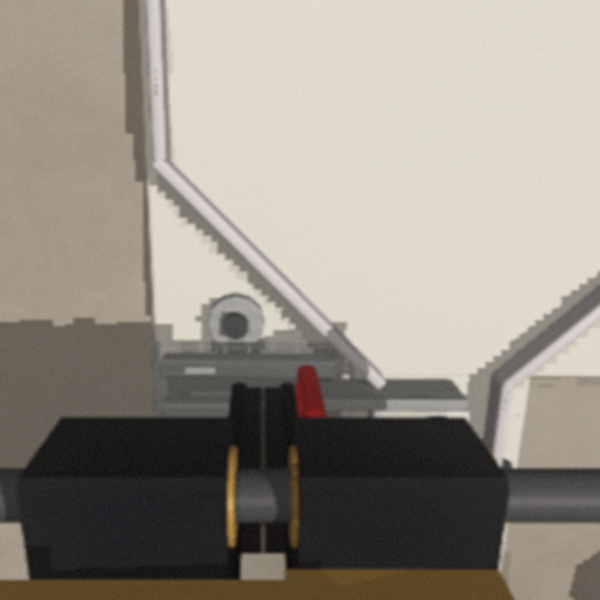

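>>> servo_tool(
  deltas=[
    {"gripper":255,"delta_pos":[0,0,0.003],"spin":0},
    {"gripper":255,"delta_pos":[0,0,0.003],"spin":0},
    {"gripper":255,"delta_pos":[0,0,0.002],"spin":0},
    {"gripper":255,"delta_pos":[0,0,0],"spin":0},
  ],
)

```text
clock: 22.75
position: [0.484, -0.0777, 0.0237]
ee_rot: [-0.49, 0.49, -0.51, 0.51]
ft_force: [-0.2, 1.0, 1.0]
gripper_width: 0.0004
```

>>> servo_tool(
  deltas=[
    {"gripper":255,"delta_pos":[0,0,0.0015],"spin":0},
    {"gripper":255,"delta_pos":[0,0,0],"spin":0},
  ],
)

```text
clock: 22.95
position: [0.4853, -0.0777, 0.0238]
ee_rot: [-0.49, 0.49, -0.51, 0.51]
ft_force: [-1.0, 0.9, 0.6]
gripper_width: -0.0001
```

>>> servo_tool(
  deltas=[
    {"gripper":255,"delta_pos":[0,0,0.0015],"spin":0},
    {"gripper":255,"delta_pos":[0,0,0],"spin":0},
  ],
)

```text
clock: 23.15
position: [0.4868, -0.0778, 0.0238]
ee_rot: [-0.49, 0.49, -0.51, 0.51]
ft_force: [-1.5, 0.6, -0.6]
gripper_width: 0.0007
```

```bash
python3 - <<'E'
from h import *
st();snap('wrist','wrist15.png'); cal=calibration('wrist')
for r in landmark_of('shutter_tab','wrist')[:2]: w=cw(cal,r['position']); print(r['confidence'],w.round(4),toL(w).round(1))
im=cv2.imread('pics/wrist15.png'); cv2.imwrite('pics/w15c.png',cv2.resize(im[150:300,220:420],None,fx=3.5,fy=3.5,interpolation=cv2.INTER_CUBIC))
E
```

```text
t 23.15 pos [ 0.4868 -0.0778  0.0238] L [  3.4 -47.1] yawerr deg 0.02 down [ 0.  0. -1.] w 0.0007 F [-1.5  0.6 -0.6] j [-0.39  0.7   1.91  0.    0.54 -0.35]
0.79 [ 0.4992 -0.0777  0.0293] [  2.8 -34.7]
```

View pics/w15c.png

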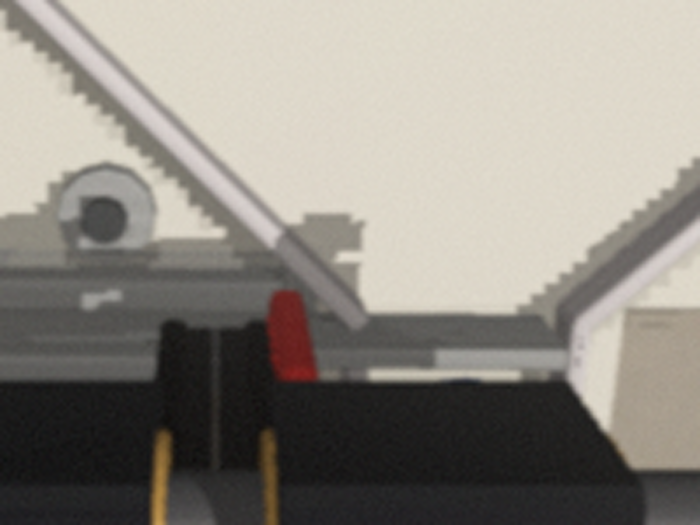

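Nearly closed (tab face about y = −35, blade reaching the far wall). I press on until the end stop shows in the force.

>>> servo_tool(
  deltas=[
    {"gripper":255,"delta_pos":[0,0,0.001],"spin":0},
    {"gripper":255,"delta_pos":[0,0,0],"spin":0},
  ],
)

```text
clock: 23.45
position: [0.4878, -0.0779, 0.0238]
ee_rot: [-0.49, 0.49, -0.51, 0.51]
ft_force: [-1.2, 0.7, -0.3]
gripper_width: 0.0007
```

>>> servo_tool(
  deltas=[
    {"gripper":255,"delta_pos":[0,0,0.001],"spin":0},
    {"gripper":255,"delta_pos":[0,0,0],"spin":0},
  ],
)

```text
clock: 23.65
position: [0.4888, -0.0779, 0.0238]
ee_rot: [-0.49, 0.49, -0.51, 0.51]
ft_force: [-0.6, 0.4, 0.7]
gripper_width: 0.0004
```

>>> servo_tool(
  deltas=[
    {"gripper":255,"delta_pos":[0,0,0.001],"spin":0},
    {"gripper":255,"delta_pos":[0,0,0],"spin":0},
  ],
)

```text
clock: 23.85
position: [0.4898, -0.0779, 0.0238]
ee_rot: [-0.49, 0.49, -0.51, 0.51]
ft_force: [-0.8, -0.5, -0.3]
gripper_width: 0.0003
```

>>> servo_tool(
  deltas=[
    {"gripper":255,"delta_pos":[0,0,0.001],"spin":0},
    {"gripper":255,"delta_pos":[0,0,0],"spin":0},
  ],
)

```text
clock: 24.05
position: [0.4905, -0.078, 0.0238]
ee_rot: [0.49, -0.49, 0.51, -0.51]
ft_force: [-1.4, 1.4, 0.2]
gripper_width: 0.0008
```

>>> servo_tool(
  deltas=[
    {"gripper":255,"delta_pos":[0,0,0.001],"spin":0},
    {"gripper":255,"delta_pos":[0,0,0],"spin":0},
  ],
)

```text
clock: 24.25
position: [0.4906, -0.0778, 0.0237]
ee_rot: [0.49, -0.49, 0.51, -0.509]
ft_force: [-4.6, -1.3, 1.3]
gripper_width: 0.0006
```

>>> servo_tool(
  deltas=[
    {"gripper":255,"delta_pos":[0,0,0.001],"spin":0},
    {"gripper":255,"delta_pos":[0,0,0],"spin":0},
    {"gripper":255,"delta_pos":[0,0,0],"spin":0},
  ],
)

```text
clock: 24.55
position: [0.4907, -0.0778, 0.0237]
ee_rot: [0.489, -0.491, 0.511, -0.509]
ft_force: [-6.5, -1.4, 3.0]
gripper_width: 0.0005
```

>>> servo_tool(
  deltas=[
    {"gripper":255,"delta_pos":[0,0,-0.01],"spin":0},
    {"gripper":255,"delta_pos":[0,0,-0.02],"spin":0},
    {"gripper":255,"delta_pos":[0,-0.04,0],"spin":0},
    {"gripper":255,"delta_pos":[0,-0.05,0],"spin":0},
    {"gripper":255,"delta_pos":[-0.04,-0.02,0],"spin":0},
    {"gripper":255,"delta_pos":[-0.045,0,0],"spin":0},
    {"gripper":255,"delta_pos":[-0.045,0,0],"spin":0},
    {"gripper":255,"delta_pos":[-0.045,0,0],"spin":0},
    {"gripper":255,"delta_pos":[0,0,0],"spin":0},
    {"gripper":255,"delta_pos":[0,0,0],"spin":0},
  ],
)

```text
clock: 25.55
position: [0.4703, 0.0989, 0.134]
ee_rot: [-0.491, 0.49, -0.508, 0.51]
ft_force: [-0.7, -0.5, -0.5]
gripper_width: 0.0008
```

```bash
python3 look.py 16; python3 - <<'E'
from h import *
b=cv2.imread('pics/top16.png')[180:240,240:320]; a=cv2.imread('pics/scene16.png')[180:270,240:360]; cv2.imwrite('pics/z16.png',np.vstack([cv2.resize(b,(400,300),interpolation=2),cv2.resize(a,(400,300),interpolation=2)]))
for c in ['top','scene']:
  for n in ['shutter_tab','ink_bottle','small_white','tube_15']:
   for r in landmark_of(n,c)[:1]: w=cw(calibration(c),r['position']); print(c,n,r['confidence'],w.round(3),toL(w).round(1))
E
```

```text
t 25.55 pos [0.4703 0.0989 0.134 ] L [-172.5  -70.7] yawerr deg 0.2 down [ 0.002 -0.    -1.   ] w 0.0008 F [-0.7 -0.5 -0.5] j [-0.03  0.48  1.88 -0.    0.79  0.01]
scene 0.53 [ 0.535  -0.1035 -0.0008] [27.1  2.1]
scene 0.48 [ 0.5392 -0.1363  0.0045] [59.7  7.6]
scene 0.47 [ 0.5324 -0.1663  0.0045] [90.  2.]
top 0.53 [ 0.5364 -0.1348  0.001 ] [58.4  4.7]
top 0.49 [ 0.529  -0.165   0.0041] [88.8 -1.5]
top 0.41 [ 0.5358 -0.1058  0.0008] [29.4  3. ]
top shutter_tab 0.56 [ 0.51  -0.077  0.028] [  1.9 -24.4]
top ink_bottle 0.44 [ 0.669 -0.155 -0.002] [ 73.5 137.7]
top small_white 0.63 [ 0.644 -0.236  0.001] [154.9 115.9]
top tube_15 0.33 [ 0.507 -0.079  0.029] [  3.4 -26.9]
scene shutter_tab 0.59 [ 0.495 -0.076  0.025] [  1.4 -38.5]
scene small_white 0.89 [ 0.64  -0.24   0.001] [158.9 112.7]
scene tube_15 0.81 [ 0.703  0.029 -0.001] [-111.6  165.1]
```

View pics/z16.png

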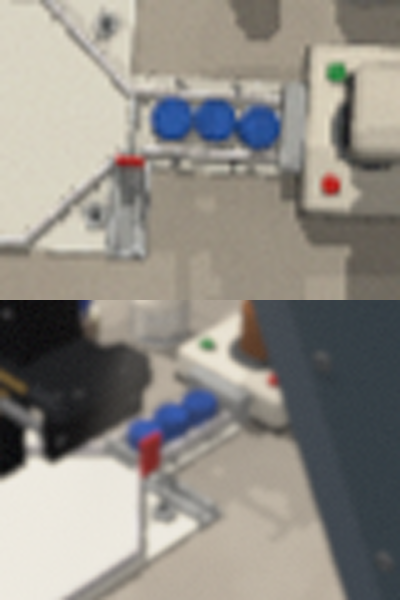

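The picture shows three caps in the track, at x of about 28, 59 and 89 mm. The shutter is closed behind them and the gripper is clear.

```bash
python3 -c "
from cell import *
print(close_job())"
```

```text
the job is handed in; nothing more can be done
None
```

All three caps are in the feed track and the shutter is closed behind them. I handed the job in at about 26 s with the gripper clear of everything.

- **Caps:** I swept them in one after another between two slightly opened fingertips. They lie flat in single file, with centres at about x = 28, 59 and 89 mm. The last cap needs to be past 21 mm to clear the blade, so it has about 7 mm to spare.
- **Shutter:** I pushed the red tab until the arm stopped advancing and the force rose from about 1 N to about 6.5 N, which I took as the closed end stop.
- **Things around the loader:** The ink bottle, small white bottle and tube were found within a few millimetres of where they started. I did not re-measure the marker, pipette or wash bottle at the end, but the arm never went near them at low height.
- **Disagreement:** In the last check the networks placed the tab face differently: y = -24 mm from the top camera and -38 mm from the scene camera, where -33 mm is fully closed. I relied on the end-stop contact and the pictures instead.

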